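Clear down the bush press: lock off the air, unload it and nest the feed bins

ROBOT

A 7-joint arm with a two-finger parallel gripper is mounted at the origin on a cart in front of the work surface, level with it; the furniture and walls round the work are solid. World frame = base frame: x ahead of the robot, y to its left, z up, the work surface at z = 0. Lengths are in m, angles in rad, forces in N, time in s.
With the tool pointing down it reaches from about 0.35 to 0.775 m from the base axis. Payload 3.1 kg.
Tool frame: the origin (TCP) lies between the finger pads; the fingertips stand 22 mm ahead of it and the grasp point (between the pads) lies 3 mm ahead of it (tcp_to_tips is the distance from the TCP to the fingertips, in m); z points along the fingers, y is the line along which they close (so a half turn about z gives the same grasp; the last joint's range is limited). The gripper opens to 85 mm and grips with 20 to 120 N. Pads are 22 mm wide; open, the fingers measure 114 mm over their backs; the gripper's body (76 mm by 85 mm) begins 54 mm behind the grasp point. The pads swing forward as they close: fully open they stand 13 mm farther back than shut.
Start: joints at [1.126, 0.311, 0.014, 1.512, -0.004, 1.319, -0.027], TCP at [0.216, -0.506, 0.253] pointing down, gripper open.
Joint ranges: [-2.7, 2.7], [-0.3, 1.91], [-1.27, 1.3], [0.12, 2.57], [-1.44, 4.58], [0.2, 2.03], [-3.05, 3.05]. Speed limits (rad/s): [2.79, 2.79, 3.14, 3.14, 3.14, 3.14, 3.14].

INTERFACE

Orientations are given as [roll, pitch, yaw] about the fixed x, y, z axes, in that order (R = Rz(yaw) Ry(pitch) Rx(roll)).
In Python, from workcell import state, grab_frame, job_done, tcp_to_tips gives the robot as it stands. The module is installed in compiled form; this text tells all that it offers.
- The arm moves only by the tool jog_arm, never from a script. Its argument "targets" is text: rows parted by semicolons, each of 7 numbers parted by spaces: the opening, from 0 (shut) to 1 (fully open), then the shift along the tool's x, y, z in mm, then the turn, a rotation vector about the tool's x, y, z in degrees. A call has 1 to 12 rows; each row is the pose to reach, as a shift and turn from the pose commanded when the call began, along the tool's axes at that moment; what a row does not reach only later rows make up. A row lasts 1/8 s, in which the tool goes at most 62.5 mm and 10.7 degrees, less where a joint would pass 70% of its speed; a pose out of reach is approached as far as the arm can. A call with a gripper value outside its range is refused whole. The fingers move at their own pace and stop on an object; "squeeze" is the grip in N (left out, the last holds). Time passes only in rows, so rows that repeat a pose let the fingers close. It gives the time, the measured TCP pose, the force, the opening and the grip force at its end, in the units of the state.
- state(): the state, without advancing time (a new reading comes with each control period).
- grab_frame(name): name is "side" or "top" or "wrist"; returns a dict with "pixels" (420x560x3 uint8, blue, green, red), "depth" (420x560 float32, m along the optical axis (not along the pixel's ray), 0 where there is no reading), "K" (3x3 intrinsics, pixels), "dist" ([k1, k2, p1, p2, k3] as OpenCV has them; the pictures are not rectified), "rvec" (rotation vector, rad) and "tvec" (3), from world to camera coordinates, as OpenCV has them; the wrist camera has in their place "mount" (4x4, takes a point from camera to tool coordinates, whose origin is the TCP and whose axes are the flange's). Camera axes: x right, y down, z forward; pixel columns grow to the right and rows downward; lengths in m; the calibration is good to about 2 mm. A picture is of the moment at which its call begins: read the wrist's pose just before it.
- job_done(): hands the job in; it is judged then, once.
The state is a dict: "t": time; "joints": joint angles; "joint_velocities": joint speeds; "effort": joint torques, N m; "ee_pos": TCP position; "eef_rot": TCP orientation; "wrist_force": force on the tool from outside, world axes, zero at the start; "wrist_torque": the same for the moment, N m; "finger_gap": opening from 0.0 (shut) to 1.0 (fully open); "grasp_force": force on a finger pad.
Only numpy, scipy, OpenCV 4.12 (cv2) and the standard library are available. Lean on these libraries where they do the work, as an engineer would, in place of code of your own. Each camera call takes 0.05 s, during which the arm holds its last target. There are 200 camera calls.

TASK

The run on the green bush press is over, so clear the station down. First make it safe: turn the air regulator knob back to its red zero mark and slide the yellow lock fully home over the knob, before you take anything from the catch tray. Then put every finished block from the catch tray into the grey tote, and put the empty feed bins away as one nest standing upright on the bench, each in the next larger one from the largest to the smallest and fully seated; leave the tape, the brass weight and the hex keys alone.

Things in the scene. Friction and masses are not known exactly. Their poses are not given: they have to be found in the camera images.
- knob (a joint): regulator knob, rad, clockwise seen from above positive. 0 = the white-tipped end of its bar points at the red zero mark, with the bar in line with the lock's slot; starts 0.7 to 1.4. Turns from -0.5 to 2.2, stays where it is left (0.04 N m of friction). Zero is not an end stop.
- knob_grip (a point): black wing knob on top of the grey regulator body with the round gauge, at the press's front right corner; axis vertical. Bar 12 mm thick (its x), 46 mm long (its y; white line on its -y end), from 24 mm below to 14 mm above this point, which lies on the axis. The lock's fork lies 17 to 23 mm below this point. Turns with the knob.
- lock (a joint): slide lock, m: 0 = open, 0.030 = fully home (end stop). Starts 0 to 0.004. About 1.5 N of friction; stays where it is left. Its fork has a 17 mm slot that goes over the knob's 12 mm bar, so it is stopped by the bar unless the knob is at zero.
- lock_grip (a point): yellow grip post of the slide lock, left of the knob (78 mm from the knob's axis when open, 48 mm when home): 14 mm (x) by 18 mm (y), from 22 mm below to 12 mm above this point, which is on its middle. Moves along its -y, toward the knob, to lock. Axes are those of the press.
- tray_floor (a point): centre of the floor of the press's aluminium catch tray, in front of the green press: inside 120 mm (x) by 230 mm (y), walls 20 mm above this floor, 2 mm thick. x points to the press, y left. The press's ram and cylinder, up to 0.34 m high, begin 137 mm behind this point, the chute 65 mm behind it. The regulator axis is 130 mm in front of it and 75 mm to its right.
- tote_in (a point): grey plastic tote, outside 150 mm (x) by 210 mm (y), 60 mm high, walls and floor 4 mm (an outside lip of 6 mm runs round its rim); this point is the centre of its inner floor, z up. It does not move.
- tape_roll: bystander: roll of black tape, 53 mm across, 19 mm high, origin at its underside
- brass_weight: bystander: brass weight, 47 mm across, 44 mm high, origin at its underside
- hex_keys: bystander: green folding hex key set, 28 x 92 x 18 mm, origin at its underside
- block_1_mid (a point): finished block: brown hardwood, 80 mm long (its x) by 32 mm wide (its y) by 26 mm high, two brass bushes on top, about 55 g; origin at its centre. Two or three blocks lie in the catch tray; None at the start = not there.
- block_2_mid (a point): finished block: brown hardwood, 80 mm long (its x) by 32 mm wide (its y) by 26 mm high, two brass bushes on top, about 55 g; origin at its centre. Two or three blocks lie in the catch tray; None at the start = not there.
- block_3_mid (a point): finished block: brown hardwood, 80 mm long (its x) by 32 mm wide (its y) by 26 mm high, two brass bushes on top, about 55 g; origin at its centre. Two or three blocks lie in the catch tray; None at the start = not there.
- bin_blue_mid (a point): largest, blue feed bin, open plastic box 50 mm high, outside 120 mm long (its x) by 70 mm wide (its y), walls 3 mm, origin at its centre, z up. Two floor ribs across it, 24 mm either side of the middle, tops 22 mm over its underside, carry the next bin, so it sits 22 mm higher and stands 22 mm proud of this rim; one size smaller has 4 mm room on each side. Always there.
- bin_green_mid (a point): green feed bin, open plastic box 50 mm high, outside 106 mm long (its x) by 56 mm wide (its y), walls 3 mm, origin at its centre, z up. Two floor ribs across it, 24 mm either side of the middle, tops 22 mm over its underside, carry the next bin, so it sits 22 mm higher and stands 22 mm proud of this rim; one size smaller has 4 mm room on each side. None at the start = absent.
- bin_yellow_mid (a point): yellow feed bin, open plastic box 50 mm high, outside 92 mm long (its x) by 42 mm wide (its y), walls 3 mm, origin at its centre, z up. Two floor ribs across it, 24 mm either side of the middle, tops 22 mm over its underside, carry the next bin, so it sits 22 mm higher and stands 22 mm proud of this rim; one size smaller has 4 mm room on each side. None at the start = absent.
- bin_red_mid (a point): smallest, red feed bin, open plastic box 50 mm high, outside 78 mm long (its x) by 28 mm wide (its y), walls 3 mm, origin at its centre, z up. No ribs. Behind the bins, from x = 0.65 on, a fixed green parts case stands 0.12 m high. None at the start = absent.

How it is judged:
By the outcome, as a careful person would: the job done as asked, in the order asked, and still so for the second after the job is handed in, with the robot touching nothing.
Of block_1, block_2, block_3 only 2 to 3 are there at a start; the rules pass over those that are not, and their reading is None.
Of bin_green, bin_yellow, bin_red only 2 to 3 are there at a start; the rules pass over those that are not, and their reading is None.
At some moment in a run one of bin_green, bin_yellow, bin_red may be knocked a few centimetres aside while the robot is not near it.
Once in a run the grip may slacken for a moment while it holds something.
It also fails if it takes over 210 s, if anything falls off the work surface, if the arm or the gripper's body presses on something with over 40 N, if the wrist force passes 120 N, or if a joint passes its speed limit or range.

## Working session

There is one attempt and no reset: what is moved stays moved. The work goes in short steps, Python scripts to look and compute and a tool call to move; the robot and the scene stay as the last step left them, time stands still between calls to the robot, and variables do not carry over. Pictures are saved under pics/ and viewed, at most 14 in all, crops included, and the job is handed in when it is done.

Besides the shell and the picture viewer there is one more tool, called after "Emit:" by a JSON object that holds its "name" and its "arguments". jog_arm: Moves the arm, as the interface text tells. Its arguments: {"type":"object","properties":{"targets":{"type":"string"},"squeeze":{"type":"number"}},"required":["targets"]}

```bash
mkdir -p pics; cat > h.py <<'E'
import numpy as np, cv2
from workcell import state, grab_frame, job_done, tcp_to_tips
from scipy.spatial.transform import Rotation as Ro
def Rtool(s): 
    return Ro.from_euler('xyz',s['eef_rot']).as_matrix()
def extr(f,s=None):
    if 'mount' in f:
        T=np.eye(4);T[:3,:3]=Rtool(s);T[:3,3]=s['ee_pos'];T=T@np.array(f['mount']);return T[:3,:3],T[:3,3]
    R=cv2.Rodrigues(np.array(f['rvec'],float))[0];return R.T,-R.T@np.array(f['tvec'],float).ravel()
def rays(f,px):
    u=cv2.undistortPoints(np.array(px,float).reshape(-1,1,2),np.array(f['K']),np.array(f['dist'])).reshape(-1,2)
    return np.c_[u,np.ones(len(u))]
def onplane(f,px,z,s=None):
    R,c=extr(f,s);d=rays(f,px)@R.T;return c+d*((z-c[2])/d[:,2])[:,None]
def cloud(f,s=None):
    R,c=extr(f,s);v,u=np.mgrid[:420,:560];d=rays(f,np.c_[u.ravel(),v.ravel()])
    P=(d*f['depth'].ravel()[:,None])@R.T+c;P=P.reshape(420,560,3);P[f['depth']==0]=np.nan;return P
E
python3 - <<'E'
from h import *
s=state();print(s['t'],s['ee_pos'],s['eef_rot'],s['finger_gap'],tcp_to_tips)
for n in ('side','top'):
    f=grab_frame(n);cv2.imwrite(f'pics/{n}0.png',f['pixels']);np.save(f'{n}0.npy',f,allow_pickle=True);R,c=extr(f);print(n,c.round(3),R[:,2].round(2),(f['depth']==0).mean())
E
```

```text
0.0 [ 0.21535007 -0.50535888  0.25222027] [-3.13926384e+00  9.53109410e-05  4.02865746e-01] 1.001504989283266 0.022
side [0.189 1.436 0.695] [ 0.23 -0.9  -0.38] 0.09245323129251701
top [0.419 0.041 1.254] [ 0.13 -0.01 -0.99] 0.0040178571428571425
```

View pics/top0.png

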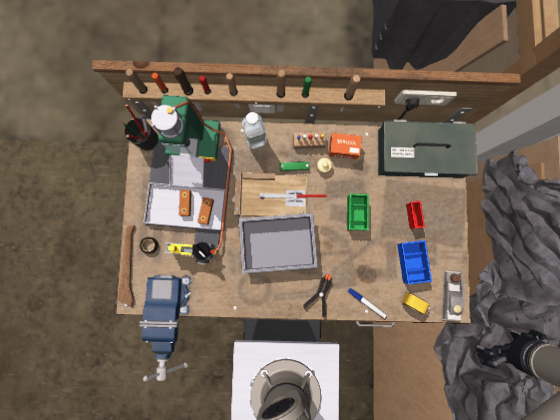

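View pics/side0.png

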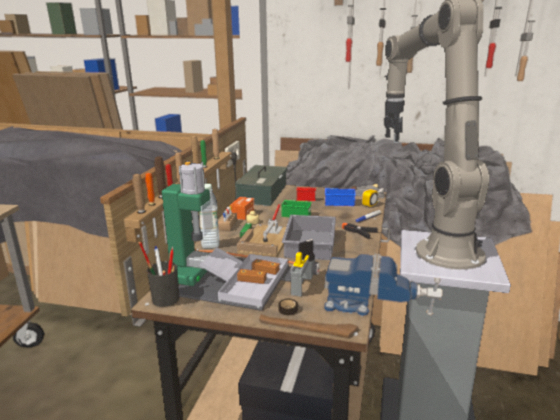

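The top view shows two brown blocks in the tray (185,203) and (205,210), the knob at (203,252) and the yellow lock at (180,249). The tote is at (278,243), with bins green (358,212), red (416,214) and blue (414,262). I see no yellow bin; (416,302) looks like a tape measure. The side view agrees.

```bash
python3 - <<'E'
from h import *
f=np.load('top0.npy',allow_pickle=True).item();P=cloud(f);print(f['K'][0][0])
hsv=cv2.cvtColor(f['pixels'],cv2.COLOR_BGR2HSV)
def rep(n,roi,lo,hi,ztop):
    u0,u1,v0,v1=roi;m=np.zeros((420,560),np.uint8);m[v0:v1,u0:u1]=cv2.inRange(hsv,lo,hi)[v0:v1,u0:u1]
    k,l,st,_=cv2.connectedComponentsWithStats(m)
    for i in range(1,k):
        if st[i,4]<25: continue
        q=np.argwhere(l==i)[:,::-1].astype(float);z=P[l==i][:,2]
        w=onplane(f,q,ztop)
        r=cv2.minAreaRect((w[:,:2]*1000).astype(np.float32))
        print(n,st[i],'zpct',np.nanpercentile(z,[5,50,95]).round(3),'rect mm',np.round(r[0]),np.round(r[1]),round(r[2],1))
rep('blue',(390,440,230,290),(100,120,40),(125,255,255),.05)
rep('red',(400,430,195,232),(0,150,60),(8,255,255),.05)
rep('green',(340,380,190,235),(50,100,30),(80,255,255),.05)
rep('block',(170,218,185,228),(3,100,60),(18,255,255),.03)
rep('lock',(160,200,235,262),(22,120,100),(35,255,255),.07)
rep('yel',(400,435,285,315),(18,120,100),(35,255,255),.05)
rep('tote',(238,320,210,275),(90,5,60),(150,70,170),.06)
for v in range(244,262,3): print(v,[tuple((P[v,u]*1000).round()) for u in range(195,216,4)])
c=f['pixels'][170:290,110:330];cv2.imwrite('pics/c1.png',cv2.resize(c,None,fx=3.6,fy=3.6,interpolation=cv2.INTER_CUBIC))
E
```

```text
403.53376439441485
blue [ 398  240   34   44 1175] zpct [-0.002  0.007  0.049] rect mm [ 403. -372.] [123.  85.] 8.4
red [406 201  19  28 404] zpct [-0.001  0.029  0.05 ] rect mm [ 545. -376.] [82. 47.] 8.1
green [347 194  22  37 774] zpct [-0.001  0.009  0.05 ] rect mm [ 548. -202.] [109.  63.] 0.0
block [179 190  12  26 264] zpct [0.026 0.035 0.038] rect mm [564. 322.] [77. 33.] 1.6
block [198 198  15  26 263] zpct [0.024 0.034 0.038] rect mm [540. 258.] [32. 78.] 80.3
lock [168 244  25  12 160] zpct [0.073 0.087 0.118] rect mm [424. 319.] [69. 32.] 85.9
yel [402 293  28  21 320] zpct [0.025 0.058 0.063] rect mm [ 285. -374.] [77. 36.] 63.0
tote [ 240  214   77   59 2249] zpct [-0.001  0.004  0.06 ] rect mm [448.  34.] [155. 217.] 5.9
244 [(np.float64(437.0), np.float64(267.0), np.float64(114.0)), (np.float64(438.0), np.float64(262.0), np.float64(81.0)), (np.float64(438.0), np.float64(252.0), np.float64(76.0)), (np.float64(439.0), np.float64(240.0), np.float64(75.0)), (np.float64(439.0), np.float64(232.0), np.float64(56.0)), (np.float64(441.0), np.float64(227.0), np.float64(6.0))]

[... 1069 characters left out ...]
np.float64(403.0), np.float64(273.0), np.float64(75.0)), (np.float64(404.0), np.float64(261.0), np.float64(78.0)), (np.float64(404.0), np.float64(243.0), np.float64(117.0)), (np.float64(404.0), np.float64(238.0), np.float64(75.0)), (np.float64(404.0), np.float64(234.0), np.float64(30.0)), (np.float64(404.0), np.float64(227.0), np.float64(-3.0))]
259 [(np.float64(393.0), np.float64(288.0), np.float64(-2.0)), (np.float64(395.0), np.float64(266.0), np.float64(51.0)), (np.float64(395.0), np.float64(254.0), np.float64(52.0)), (np.float64(395.0), np.float64(243.0), np.float64(48.0)), (np.float64(395.0), np.float64(239.0), np.float64(-2.0)), (np.float64(395.0), np.float64(227.0), np.float64(-9.0))]
```

View pics/c1.png

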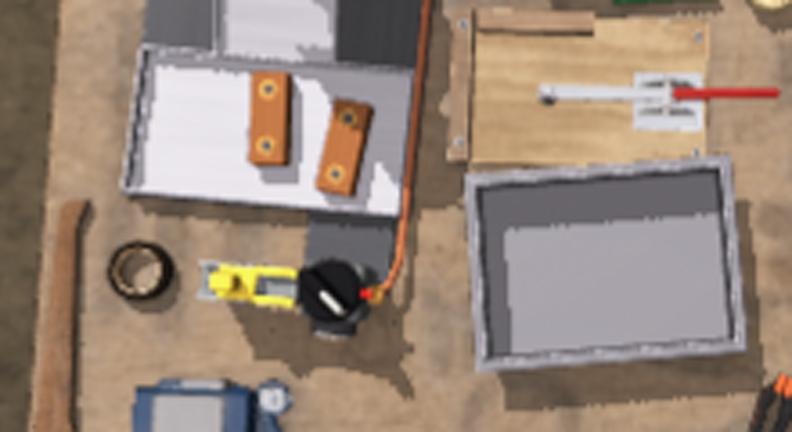

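The crop shows the knob's white line running (318,285)→(342,315), with the red mark to its right at (368,293). That puts the knob at about +0.9 rad. Next I move above it for a close look.

Emit:
{"name": "jog_arm", "arguments": {"targets": "1 375 -280 -48 0 0 23; 1 375 -280 -48 0 0 23; 1 375 -280 -48 0 0 23; 1 375 -280 -48 0 0 23; 1 375 -280 -48 0 0 23; 1 375 -280 -48 0 0 23; 1 375 -280 -48 0 0 23; 1 375 -280 -48 0 0 23; 1 375 -280 -48 0 0 23; 1 375 -280 -48 0 0 23"}}

```text
t: 1.35
ee_pos: [0.4502, -0.1023, 0.3007]
eef_rot: [3.141, 0.002, 0.001]
wrist_force: [-0.6, -1.3, 0.7]
finger_gap: 0.997
grasp_force: 0.0
```

Emit:
{"name": "jog_arm", "arguments": {"targets": "1 -60 -340 20 0 0 0; 1 -60 -340 20 0 0 0; 1 -60 -340 20 0 0 0; 1 -60 -340 20 0 0 0; 1 -60 -340 20 0 0 0; 1 -60 -340 20 0 0 0; 1 -60 -340 20 0 0 0; 1 -60 -340 20 0 0 0; 1 -60 -340 20 0 0 0"}}

```text
t: 2.48
ee_pos: [0.3914, 0.2362, 0.2811]
eef_rot: [3.14, -0.0, -0.003]
wrist_force: [-0.3, 0.3, 0.2]
finger_gap: 0.998
grasp_force: 0.0
```

```bash
python3 - <<'E'
from h import *
s=state();f=grab_frame('wrist');cv2.imwrite('pics/w1.png',f['pixels']);np.save('w1.npy',dict(f=f,s=s),allow_pickle=True)
print(s['t'],s['ee_pos'],s['eef_rot'],s['wrist_force'],np.round(f['mount'],3),f['K'][0][0]);
E
```

```text
2.475 [0.39138141 0.23616215 0.28109012] [ 3.14024753e+00 -8.92635485e-05 -3.24973019e-03] [-0.33513448  0.3433413   0.1601334 ] [[ 0.001 -0.959 -0.283  0.071]
 [ 1.     0.     0.001  0.001]
 [-0.001 -0.283  0.959 -0.122]
 [ 0.     0.     0.     1.   ]] 309.26364257978213
```

View pics/w1.png

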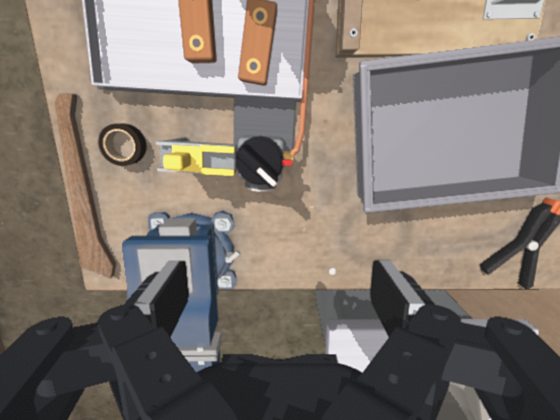

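The wrist view shows the knob bar about (245,148)–(275,185) with its white end lower right, the red mark at (288,160), and the yellow post at (175,160). The fork lies around the knob's left.

```bash
python3 - <<'E'
from h import *
d=np.load('w1.npy',allow_pickle=True).item();f,s=d['f'],d['s'];P=cloud(f,s)
hsv=cv2.cvtColor(f['pixels'],cv2.COLOR_BGR2HSV)
roi=np.zeros((420,560),bool);roi[120:210,225:300]=1
for zz in (.105,.110):
    m=roi&(P[...,2]>zz);q=P[m];r=cv2.minAreaRect((q[:,:2]*1000).astype(np.float32));print('knob',m.sum(),np.median(q[:,2]).round(4),r)
w=roi&(P[...,2]>.1)&(hsv[...,2]>170);print('white',P[w].mean(0).round(4))
red=roi&(cv2.inRange(hsv,(0,150,100),(8,255,255))>0);print('red',np.nanmean(P[red],0).round(4),red.sum())
y=cv2.inRange(hsv,(22,120,100),(35,255,255))>0;y[:,:140]=0;y[:,250:]=0;y[:120]=0;y[200:]=0
print(np.nanpercentile(P[y][:,2],[5,25,50,75,95,99]).round(4))
zt=np.nanpercentile(P[y][:,2],98)
for a,b in ((zt-.006,zt+.01),(.07,.095)):
    m=y&(P[...,2]>a)&(P[...,2]<b);r=cv2.minAreaRect((P[m][:,:2]*1000).astype(np.float32));print('lock',zt.round(4),m.sum(),r)
# tray front wall line: z~.03
E
```

```text
knob 723 0.119 ((417.7540588378906, 255.02871704101562), (47.250221252441406, 12.66185474395752), 47.00606918334961)
knob 687 0.1191 ((417.7523193359375, 255.0311279296875), (47.248069763183594, 12.644548416137695), 46.95981979370117)
white [0.4092 0.2463 0.12  ]
red [0.4152 0.2263 0.0681] 61
[0.087  0.0886 0.0893 0.1073 0.1191 0.1197]
lock 0.1194 281 ((422.885498046875, 331.9091796875), (16.642887115478516, 13.393148422241211), 84.65061950683594)
lock 0.1194 853 ((421.39312744140625, 311.5078430175781), (61.27143478393555, 28.534467697143555), 86.56787109375)
```

Emit:
{"name": "jog_arm", "arguments": {"targets": "0.5 26 -19 100 0 0 -10; 0.5 26 -19 110 0 0 -20; 0.5 26 -19 120 0 0 -30; 0.5 26 -19 130 0 0 -40; 0.5 26 -19 130 0 0 -47; 0.5 26 -19 150 0 0 -47; 0.5 26 -19 167 0 0 -47; 0.5 26 -19 167 0 0 -47"}}

```text
t: 3.52
ee_pos: [0.4156, 0.256, 0.1128]
eef_rot: [-3.141, 0.004, 0.821]
wrist_force: [0.5, -0.5, 0.0]
finger_gap: 0.501
grasp_force: 0.0
```

Emit:
{"name": "jog_arm", "arguments": {"targets": "0.1 0 0 0 0 0 0; 0.1 0 0 0 0 0 0; 0.1 0 0 0 0 0 0; 0.1 0 0 0 0 0 0; 0.1 0 0 0 0 0 0; 0.1 0 0 0 0 0 0", "squeeze": 30}}

```text
t: 4.28
ee_pos: [0.4181, 0.2567, 0.1151]
eef_rot: [3.139, -0.002, 0.82]
wrist_force: [3.5, -3.3, 3.5]
finger_gap: 0.134
grasp_force: 35.2
```

Emit:
{"name": "jog_arm", "arguments": {"targets": "0.1 0 0 -1 0 0 -6; 0.1 0 0 -1 0 0 -12; 0.1 0 0 -1 0 0 -18; 0.1 0 0 -1 0 0 -24; 0.1 0 0 -1 0 0 -30; 0.1 0 0 -1 0 0 -35; 0.1 0 0 -1 0 0 -39; 0.1 0 0 -1 0 0 -39; 0.1 0 0 -1 0 0 -39"}}

```text
t: 5.4
ee_pos: [0.4183, 0.2566, 0.1152]
eef_rot: [3.139, 0.0, 1.501]
wrist_force: [6.1, -1.6, -2.4]
finger_gap: 0.133
grasp_force: 34.3
```

Emit:
{"name": "jog_arm", "arguments": {"targets": "0.4 0 0 0 0 0 0; 0.4 0 0 0 0 0 0; 0.4 0 0 0 0 0 0; 0.4 0 0 -40 0 0 0; 0.4 0 0 -80 0 0 0; 0.4 -30 0 -130 0 0 0; 0.4 -60 0 -150 0 0 0; 0.4 -60 0 -150 0 0 0"}}

```text
t: 6.4
ee_pos: [0.4134, 0.1962, 0.2667]
eef_rot: [3.138, 0.001, 1.498]
wrist_force: [-0.3, -0.7, 0.4]
finger_gap: 0.401
grasp_force: 0.0
```

```bash
python3 - <<'E'
from h import *
s=state();f=grab_frame('wrist');cv2.imwrite('pics/w2.png',f['pixels'])
print(s['t'],s['ee_pos'],s['eef_rot'])
P=cloud(f,s);hsv=cv2.cvtColor(f['pixels'],cv2.COLOR_BGR2HSV)
near=np.hypot(P[...,0]-.4178,P[...,1]-.255)<.03
m=near&(P[...,2]>.108);r=cv2.minAreaRect((P[m][:,:2]*1000).astype(np.float32));print('knob',m.sum(),r)
y=(cv2.inRange(hsv,(22,120,100),(35,255,255))>0)&(np.hypot(P[...,0]-.42,P[...,1]-.31)<.06)
for a,b in ((.113,.13),(.07,.095)):
    m=y&(P[...,2]>a)&(P[...,2]<b);r=cv2.minAreaRect((P[m][:,:2]*1000).astype(np.float32));print('lock',m.sum(),r,np.median(P[m][:,2]))
E
```

```text
6.4 [0.41339923 0.19624367 0.26670124] [3.13784848e+00 5.72285276e-04 1.49794161e+00]
knob 824 ((417.7015075683594, 254.86029052734375), (46.25239181518555, 12.197809219360352), 85.72575378417969)
lock 418 ((422.39752197265625, 331.88995361328125), (17.77813720703125, 14.232361793518066), 86.4494400024414) 0.11854315871584814
lock 921 ((421.1898193359375, 311.3363037109375), (61.341552734375, 28.375974655151367), 86.39002227783203) 0.0890663666037052
```

View pics/w2.png

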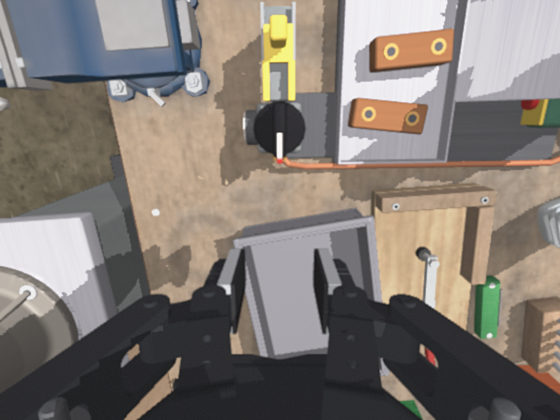

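The bar now lies in line with the slot (85.7° against 86.4°), and the white end points at the red mark at (281,158). Next is the lock.

Emit:
{"name": "jog_arm", "arguments": {"targets": "0.4 60 -1 40 0 0 0; 0.4 120 -1 60 0 0 0; 0.4 136 -1 100 0 0 0; 0.4 136 -1 130 0 0 0; 0.4 136 -1 150 0 0 0; 0.4 136 -1 150 0 0 0; 0.05 136 -1 150 0 0 0; 0.05 136 -1 150 0 0 0; 0.05 136 -1 150 0 0 0; 0.05 136 -1 150 0 0 0; 0.05 136 -1 150 0 0 0; 0.05 136 -1 150 0 0 0"}}

```text
t: 7.95
ee_pos: [0.4229, 0.3336, 0.1158]
eef_rot: [3.137, -0.002, 1.501]
wrist_force: [4.8, 1.2, -6.2]
finger_gap: 0.154
grasp_force: 34.1
```

Emit:
{"name": "jog_arm", "arguments": {"targets": "0.05 -5 0 0 0 0 0; 0.05 -10 0 0 0 0 0; 0.05 -15 0 0 0 0 0; 0.05 -20 0 0 0 0 0; 0.05 -25 0 0 0 0 0; 0.05 -29 0 0 0 0 0; 0.05 -31 0 0 0 0 0; 0.05 -32 0 0 0 0 0; 0.05 -32 0 0 0 0 0"}}

```text
t: 9.07
ee_pos: [0.4211, 0.3047, 0.1161]
eef_rot: [3.136, -0.009, 1.503]
wrist_force: [6.0, 6.9, -12.4]
finger_gap: 0.157
grasp_force: 33.4
```

Emit:
{"name": "jog_arm", "arguments": {"targets": "0.05 -2 0 0 0 0 0; 0.05 -4 0 0 0 0 0; 0.05 -4 0 0 0 0 0"}}

```text
t: 9.45
ee_pos: [0.421, 0.3044, 0.1165]
eef_rot: [3.135, -0.017, 1.504]
wrist_force: [7.8, 13.6, -17.8]
finger_gap: 0.157
grasp_force: 32.6
```

Emit:
{"name": "jog_arm", "arguments": {"targets": "0.05 4 0 0 0 0 0; 0.4 4 0 0 0 0 0; 0.4 4 0 0 0 0 0; 0.4 4 0 0 0 0 0; 0.4 4 0 -40 0 0 0; 0.4 4 0 -80 0 0 0; 0.4 -50 0 -130 0 0 0; 0.4 -90 0 -150 0 0 0; 0.4 -100 0 -150 0 0 0; 0.4 -100 0 -150 0 0 0"}}

```text
t: 10.7
ee_pos: [0.411, 0.1972, 0.265]
eef_rot: [3.141, 0.001, 1.501]
wrist_force: [-1.4, 0.7, 0.4]
finger_gap: 0.397
grasp_force: 0.0
```

```bash
cat > lk.py <<'E'
from h import *
s=state();f=grab_frame('wrist');np.save('wl.npy',dict(f=f,s=s),allow_pickle=True)
print(s['t'],s['ee_pos'],s['eef_rot'])
P=cloud(f,s);hsv=cv2.cvtColor(f['pixels'],cv2.COLOR_BGR2HSV)
near=np.hypot(P[...,0]-.4178,P[...,1]-.255)<.03
m=near&(P[...,2]>.108)&(hsv[...,1]<90);r=cv2.minAreaRect((P[m][:,:2]*1000).astype(np.float32));print('knob',m.sum(),r)
y=(cv2.inRange(hsv,(22,120,100),(35,255,255))>0)&(np.hypot(P[...,0]-.42,P[...,1]-.31)<.06)
m=y&(P[...,2]>.113);r=cv2.minAreaRect((P[m][:,:2]*1000).astype(np.float32));print('lock',m.sum(),r)
# blocks
b=(cv2.inRange(hsv,(3,110,60),(18,255,255))>0)&(P[...,2]>.015)&(P[...,2]<.06)&(P[...,0]>.47)&(P[...,0]<.64)&(P[...,1]>.2)&(P[...,1]<.4)
b=cv2.morphologyEx(b.astype(np.uint8),cv2.MORPH_CLOSE,np.ones((5,5)))
k,l,st,_=cv2.connectedComponentsWithStats(b)
for i in range(1,k):
    if st[i,4]<300: continue
    z=np.nanpercentile(P[l==i][:,2],80);q=P[(l==i)&(P[...,2]>z-.006)];r=cv2.minAreaRect((q[:,:2]*1000).astype(np.float32));print('block',st[i],z.round(4),r)
t=(P[...,0]>.46)&(P[...,0]<.62)&(P[...,1]>.19)&(P[...,1]<.42)&(hsv[...,1]<60)
zz=P[t][:,2];print('tray z',np.nanpercentile(zz,[5,25,50,75,95]).round(4))
E
python3 lk.py
```

```text
10.7 [0.41102753 0.1971639  0.26503857] [3.14147322e+00 6.78400951e-04 1.50052719e+00]
knob 821 ((418.033935546875, 254.85186767578125), (46.018917083740234, 12.105476379394531), 85.8958740234375)
lock 339 ((420.64776611328125, 302.77783203125), (17.285837173461914, 13.757220268249512), 86.55471801757812)
block [ 374   30   84   42 2465] 0.0378 ((561.042724609375, 321.4027099609375), (79.64500427246094, 31.033756256103516), 1.5966265201568604)
block [ 352   99   79   36 2046] 0.0378 ((538.0222778320312, 258.202392578125), (29.66959571838379, 77.76224517822266), 80.26992797851562)
block [329 164 102   6 308] 0.023 ((529.3094482421875, 201.86863708496094), (6.418858528137207, 118.8550796508789), 85.52766418457031)
tray z [0.0006 0.0104 0.0116 0.0303 0.3317]
```

The knob is at zero, and the lock post is 48.0 mm from the axis, so it is home. Two blocks are located; I fetch block A first.

Emit:
{"name": "jog_arm", "arguments": {"targets": "0.55 50 50 0 0 0 -10; 0.55 100 100 0 0 0 -20; 0.55 134 141 0 0 0 -30; 0.55 134 141 60 0 0 -40; 0.55 134 141 100 0 0 -50; 0.55 134 141 115 0 0 -60; 0.55 134 141 115 0 0 -70; 0.55 134 141 115 0 0 -80; 0.55 134 141 115 0 0 -90; 0.55 134 141 115 0 0 -95.6; 0.55 134 141 115 0 0 -95.6; 0.55 134 141 115 0 0 -95.6"}}

```text
t: 12.25
ee_pos: [0.5602, 0.3231, 0.1495]
eef_rot: [3.141, -0.001, -3.112]
wrist_force: [0.3, 0.8, -0.3]
finger_gap: 0.55
grasp_force: 0.0
```

```bash
cat lk.py | sed 's/^print(s/cv2.imwrite("pics\/w3.png",f["pixels"]);print(s/' > lk2.py; python3 lk2.py
```

```text
12.25 [0.56016777 0.32313809 0.1494982 ] [ 3.14132474e+00 -1.34736967e-03 -3.11162665e+00]
knob 0 ((0.0, 0.0), (0.0, 0.0), 0.0)
lock 0 ((0.0, 0.0), (0.0, 0.0), 0.0)
block [ 174  129   55  103 3995] 0.0376 ((538.1070556640625, 258.7402648925781), (30.55689811706543, 78.36284637451172), 80.10839080810547)
block [ 261  162   39   97 3435] 0.0376 ((560.9874877929688, 322.28778076171875), (79.4834213256836, 29.853755950927734), 1.0298998355865479)
tray z [0.0012 0.0111 0.1789 0.2077 0.2208]
```

View pics/w3.png

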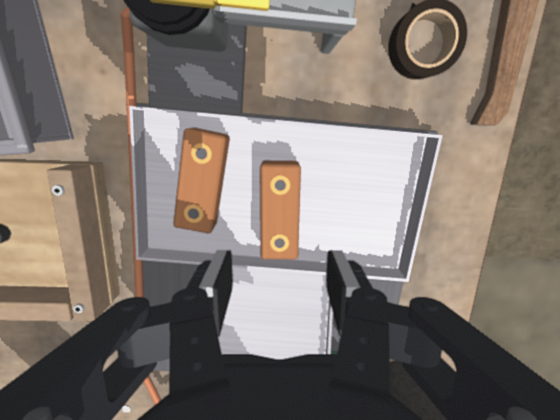

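The wrist view shows block A centred between the fingers at (280,210) and block B at (203,180). Descending on A.

Emit:
{"name": "jog_arm", "arguments": {"targets": "0.55 -1 -1 60 0 0 0; 0.55 -1 -1 95 0 0 0; 0.55 -1 -1 112 0 0 0; 0.55 -1 -1 112 0 0 0; 0.2 -1 -1 112 0 0 0; 0.2 -1 -1 112 0 0 0; 0.2 -1 -1 112 0 0 0; 0.2 -1 -1 112 0 0 0; 0.2 -1 -1 80 0 0 0; 0.2 -1 -1 30 0 0 0; 0.2 -1 -1 -30 0 0 0; 0.2 -1 -1 -30 0 0 0", "squeeze": 60}}

```text
t: 13.8
ee_pos: [0.5633, 0.3237, 0.1866]
eef_rot: [3.135, 0.008, -3.112]
wrist_force: [-0.4, 0.0, -1.6]
finger_gap: 0.359
grasp_force: 62.4
```

Emit:
{"name": "jog_arm", "arguments": {"targets": "0.2 30 -60 -10 0 0 -4; 0.2 60 -120 -10 0 0 -4; 0.2 95 -180 -10 0 0 -4; 0.2 127 -241 -10 0 0 -4; 0.2 127 -241 -10 0 0 -4; 0.2 127 -241 -10 0 0 -4; 0.2 127 -241 -10 0 0 -4"}}

```text
t: 14.68
ee_pos: [0.4423, 0.0771, 0.1902]
eef_rot: [3.141, 0.0, -3.041]
wrist_force: [-0.1, 0.1, -0.3]
finger_gap: 0.358
grasp_force: 62.4
```

```bash
python3 - <<'E'
from h import *
s=state();f=grab_frame('wrist');cv2.imwrite('pics/w4.png',f['pixels']);print(s['ee_pos'],s['eef_rot'],s['finger_gap'])
P=cloud(f,s);m=(P[...,2]>.052)&(P[...,2]<.066)&(P[...,1]<.2);r=cv2.minAreaRect((P[m][:,:2]*1000).astype(np.float32));print(m.sum(),r)
E
```

```text
[0.44234142 0.07714749 0.19022373] [ 3.14062674e+00  4.30178394e-04 -3.04146799e+00] 0.3579944521178568
10081 ((487.4869384765625, -20.924270629882812), (232.4676971435547, 341.0405578613281), 5.5193400382995605)
```

View pics/w4.png

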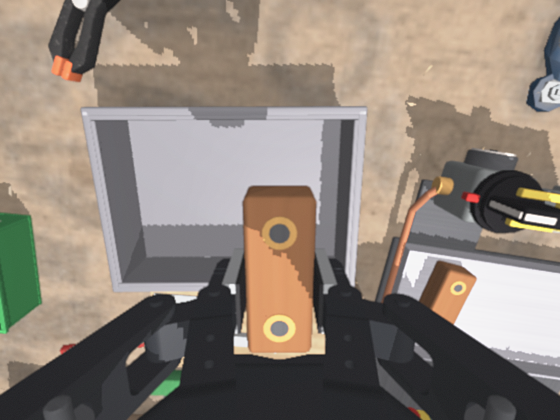

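Block A is held at (280,270), over the right half of the tote (rim from (82,108) to (367,290)). Lowering and releasing it.

Emit:
{"name": "jog_arm", "arguments": {"targets": "0.2 0 0 50 0 0 0; 0.2 0 0 100 0 0 0; 0.2 0 0 140 0 0 0; 0.2 0 0 157 0 0 0; 0.2 0 0 157 0 0 0; 0.5 0 0 157 0 0 0; 0.5 0 0 157 0 0 0; 0.5 0 0 157 0 0 0; 0.5 0 0 100 0 0 0; 0.5 0 0 40 0 0 0; 0.5 0 0 -20 0 0 0; 0.5 0 0 -20 0 0 0"}}

```text
t: 16.23
ee_pos: [0.4454, 0.0777, 0.215]
eef_rot: [-3.141, 0.01, -3.043]
wrist_force: [0.4, 0.9, 0.5]
finger_gap: 0.499
grasp_force: 0.0
```

```bash
cat > tote.py <<'E'
from h import *
s=state();f=grab_frame('wrist');print(s['t'],s['ee_pos'],s['eef_rot'],s['finger_gap'])
P=cloud(f,s);hsv=cv2.cvtColor(f['pixels'],cv2.COLOR_BGR2HSV)
b=((cv2.inRange(hsv,(3,110,60),(18,255,255))>0)&(P[...,2]>.015)&(P[...,2]<.06)).astype(np.uint8)
b=cv2.morphologyEx(b,cv2.MORPH_CLOSE,np.ones((5,5)))
k,l,st,_=cv2.connectedComponentsWithStats(b)
for i in range(1,k):
    if st[i,4]<300: continue
    q=P[l==i];r=cv2.minAreaRect((q[:,:2]*1000).astype(np.float32));print('block',st[i],np.nanpercentile(q[:,2],[20,80]).round(4),r)
E
python3 tote.py
```

```text
16.225 [0.44537197 0.07771607 0.21498937] [-3.14085157  0.01046605 -3.04305165] 0.4985962115025783
block [ 69  54  21  24 330] [0.0197 0.0223] ((349.154541015625, -120.46167755126953), (16.209264755249023, 15.64563274383545), 67.54580688476562)
block [ 265  145   31   78 1996] [0.0303 0.0316] ((441.5166931152344, 76.64445495605469), (79.68627166748047, 30.002704620361328), 5.534275054931641)
block [375 167  66 126 957] [0.0214 0.0347] ((481.61529541015625, 207.99647521972656), (17.669050216674805, 151.0098114013672), 77.97957611083984)
block [ 406  248   56   58 1714] [0.0269 0.0374] ((531.6483764648438, 257.6206970214844), (28.42436981201172, 65.50117492675781), 78.78466033935547)
```

Emit:
{"name": "jog_arm", "arguments": {"targets": "0.55 -35 55 0 0 0 10; 0.55 -75 110 0 0 0 15.5; 0.55 -113 171 0 0 0 15.5; 0.55 -113 171 30 0 0 15.5; 0.55 -113 171 60 0 0 15.5; 0.55 -113 171 60 0 0 15.5; 0.55 -113 171 60 0 0 15.5"}}

```text
t: 17.15
ee_pos: [0.5377, 0.2573, 0.1503]
eef_rot: [-3.141, -0.0, 2.97]
wrist_force: [0.2, 0.8, 1.0]
finger_gap: 0.545
grasp_force: 0.0
```

```bash
python3 lk.py | head -6
```

```text
17.15 [0.53766157 0.25725479 0.1502576 ] [-3.14119850e+00 -4.49081374e-04  2.96997830e+00]
knob 2999 ((420.0885314941406, 254.57455444335938), (47.05077362060547, 10.717670440673828), 81.09691619873047)
lock 593 ((423.8218688964844, 294.40228271484375), (34.039215087890625, 5.9603447914123535), 77.52440643310547)
block [200 135  24 115 487] 0.0229 ((518.1259765625, 202.3546905517578), (5.972739219665527, 96.9333267211914), 85.01753997802734)
block [ 263  161   39   96 3390] 0.0376 ((537.7674560546875, 258.38720703125), (29.91712188720703, 78.40667724609375), 80.55322265625)
tray z [0.0014 0.0111 0.1758 0.2082 0.2215]
```

Emit:
{"name": "jog_arm", "arguments": {"targets": "0.55 0 1 60 0 0 0; 0.55 0 1 95 0 0 0; 0.55 0 1 113 0 0 0; 0.55 0 1 113 0 0 0; 0.2 0 1 113 0 0 0; 0.2 0 1 113 0 0 0; 0.2 0 1 113 0 0 0; 0.2 0 1 113 0 0 0; 0.2 0 1 80 0 0 0; 0.2 0 1 30 0 0 0; 0.2 0 1 -40 0 0 0; 0.2 0 1 -40 0 0 0"}}

```text
t: 18.7
ee_pos: [0.5398, 0.2612, 0.1961]
eef_rot: [3.135, 0.008, 2.97]
wrist_force: [-0.2, -0.0, -1.3]
finger_gap: 0.358
grasp_force: 61.9
```

Emit:
{"name": "jog_arm", "arguments": {"targets": "0.2 10 -60 0 0 0 -8; 0.2 20 -120 0 0 0 -15.6; 0.2 28 -180 0 0 0 -15.6; 0.2 34 -230 0 0 0 -15.6; 0.2 39 -275 0 0 0 -15.6; 0.2 39 -275 0 0 0 -15.6; 0.2 39 -275 0 0 0 -15.6; 0.2 39 -275 0 0 0 -15.6"}}

```text
t: 19.7
ee_pos: [0.4526, -0.004, 0.1903]
eef_rot: [3.141, 0.0, -3.038]
wrist_force: [-0.4, 0.3, -0.3]
finger_gap: 0.359
grasp_force: 61.9
```

Emit:
{"name": "jog_arm", "arguments": {"targets": "0.2 0 0 50 0 0 0; 0.2 0 0 100 0 0 0; 0.2 0 0 140 0 0 0; 0.2 0 0 157 0 0 0; 0.2 0 0 157 0 0 0; 0.5 0 0 157 0 0 0; 0.5 0 0 157 0 0 0; 0.5 0 0 157 0 0 0; 0.5 0 0 100 0 0 0; 0.5 0 0 40 0 0 0; 0.5 0 0 -20 0 0 0; 0.5 0 0 -20 0 0 0"}}

```text
t: 21.2
ee_pos: [0.456, -0.0049, 0.215]
eef_rot: [-3.139, 0.01, -3.041]
wrist_force: [0.7, 0.2, -0.6]
finger_gap: 0.502
grasp_force: 0.0
```

```bash
python3 tote.py;  cat > bins.py <<'E'
from h import *
import sys
n=sys.argv[1] if len(sys.argv)>1 else 'top'
s=state();f=grab_frame(n);P=cloud(f,s);hsv=cv2.cvtColor(f['pixels'],cv2.COLOR_BGR2HSV)
if len(sys.argv)>2: cv2.imwrite('pics/'+sys.argv[2]+'.png',f['pixels'])
print(s['t'],s['ee_pos'].round(4),s['eef_rot'].round(4))
W=(P[...,0]>.3)&(P[...,0]<.64)&(P[...,1]<-.12)&(P[...,1]>-.6)
for nm,lo,hi in (('blue',(100,120,40),(125,255,255)),('green',(50,100,30),(80,255,255)),('red',(0,150,60),(8,255,255)),('yellow',(22,120,80),(35,255,255))):
    z0=float(sys.argv[3]) if len(sys.argv)>3 else .04
    m=((cv2.inRange(hsv,lo,hi)>0)&W&(P[...,2]>z0)).astype(np.uint8);m=cv2.dilate(m,np.ones((3,3)));k,l,st,_=cv2.connectedComponentsWithStats(m)
    for i in range(1,k):
        if st[i,4]<120: continue
        q=P[(l==i)&(cv2.inRange(hsv,lo,hi)>0)&W&(P[...,2]>z0)]
        zt=np.nanpercentile(q[:,2],90);q=q[q[:,2]>zt-.008]
        r=cv2.minAreaRect((q[:,:2]*1000).astype(np.float32));print(nm,st[i],zt.round(4),np.round(r[0],1),np.round(r[1],1),round(r[2],1))
E
python3 bins.py
```

```text
21.2 [ 0.45595436 -0.00488498  0.21499227] [-3.13928476  0.01015953 -3.04121862] 0.5017096041635317
block [159  52  20  24 324] [0.0197 0.0224] ((345.86767578125, -121.61753845214844), (22.967437744140625, 14.582746505737305), 49.34469985961914)
block [ 343  143   38   78 2162] [0.0298 0.0314] ((nan, nan), (0.0, 0.0), 0.0)
block [ 266  146   31   77 1906] [0.0303 0.0316] ((452.0115661621094, -5.516937255859375), (78.63458251953125, 30.310962677001953), 5.685727596282959)
block [ 441  165   88  143 1203] [0.0213 0.0341] ((492.6034851074219, 206.4114227294922), (19.447738647460938, 172.5610809326172), 78.10752868652344)
block [ 116  378   56   42 1035] [0.0278 0.0573] ((599.6484375, -97.37445831298828), (14.116929054260254, 326.76629638671875), 65.94282531738281)
21.25 [ 0.454  -0.0057  0.2124] [-3.1395  0.0047 -3.0415]
blue [401 239  32  46 505] 0.0506 [ 404.3 -379. ] [123.2  74.2] 7.7
green [348 193  22  38 401] 0.0515 [ 550.  -205.7] [107.2  59.1] 0.1
red [409 200  17  29 287] 0.0503 [ 547.2 -384.1] [79.9 32.6] 7.1
```

Both blocks are in the tote. Next is the green bin.

Emit:
{"name": "jog_arm", "arguments": {"targets": "0.8 -20 -55 0 0 0 5.7; 0.8 -40 -110 0 0 0 5.7; 0.8 -60 -165 0 0 0 5.7; 0.8 -76 -211 0 0 0 5.7; 0.8 -76 -211 10 0 0 5.7; 0.8 -76 -211 10 0 0 5.7; 0.8 -76 -211 10 0 0 5.7"}}

```text
t: 22.18
ee_pos: [0.5489, -0.206, 0.1998]
eef_rot: [3.141, -0.001, -3.137]
wrist_force: [0.3, 0.6, -0.9]
finger_gap: 0.806
grasp_force: 0.0
```

```bash
python3 bins.py wrist w5
```

```text
22.175 [ 0.5489 -0.206   0.1998] [ 3.1408e+00 -1.5000e-03 -3.1368e+00]
blue [   0    0  128  105 3532] 0.0518 [ 425.3 -376.9] [75.9 74.2] 8.2
green [ 245  136   69  119 2559] 0.0517 [ 547.2 -207.9] [ 57.9 108.5] 89.5
red [  48  146   67   93 2784] 0.0516 [ 544.  -385.1] [80.2 32.4] 8.3
```

View pics/w5.png

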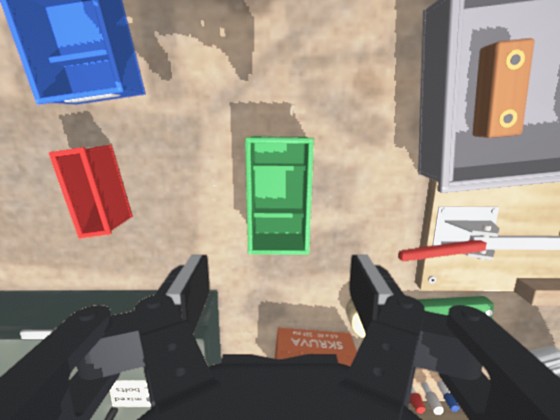

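The green bin shows at (280,195), with red at (90,190) and blue upper left. Grasping green near its rim.

Emit:
{"name": "jog_arm", "arguments": {"targets": "0.85 1.7 -1.9 60 0 0 0.8; 0.85 1.7 -1.9 110 0 0 0.8; 0.85 1.7 -1.9 135 0 0 0.8; 0.85 1.7 -1.9 146 0 0 0.8; 0.85 1.7 -1.9 146 0 0 0.8; 0.5 1.7 -1.9 146 0 0 0.8; 0.5 1.7 -1.9 146 0 0 0.8; 0.5 1.7 -1.9 146 0 0 0.8; 0.5 1.7 -1.9 146 0 0 0.8; 0.5 1.7 -1.9 120 0 0 0.8; 0.5 1.7 -1.9 70 0 0 0.8; 0.5 1.7 -1.9 20 0 0 0.8"}}

```text
t: 23.72
ee_pos: [0.5472, -0.2102, 0.1814]
eef_rot: [-3.141, -0.001, 3.129]
wrist_force: [1.4, 0.2, -1.1]
finger_gap: 0.635
grasp_force: 64.6
```

Emit:
{"name": "jog_arm", "arguments": {"targets": "0.5 10 -50 -45 0 0 -4; 0.5 20 -100 -45 0 0 -8.6; 0.5 35 -150 -45 0 0 -8.6; 0.5 35 -167 -45 0 0 -8.6; 0.5 35 -167 -45 0 0 -8.6; 0.5 35 -167 -45 0 0 -8.6"}}

```text
t: 24.48
ee_pos: [0.5117, -0.3734, 0.2255]
eef_rot: [3.14, 0.001, -3.0]
wrist_force: [0.4, 0.1, -1.7]
finger_gap: 0.637
grasp_force: 64.7
```

```bash
python3 bins.py wrist w6; python3 -c "
from h import *
s=state();print(s['finger_gap'],s['grasp_force'])"
```

```text
24.475 [ 0.5117 -0.3734  0.2255] [ 3.1398e+00  9.0000e-04 -2.9998e+00]
blue [ 247    0   88  144 2804] 0.0518 [ 403.3 -380.4] [117.6  71.8] 8.3
green [  208   150   143   210 26133] 0.2198 [ 508.3 -375.2] [105.6  58.7] 8.4
0.6341657722537777 64.66344952583313
```

View pics/w6.png

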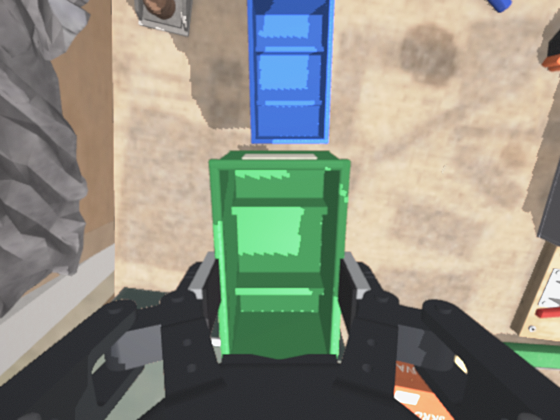

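The blue bin (288,70) lies ahead with its far end cut off at the picture edge, and the held green bin is parallel to it (8.3° and 8.4°). Moving over it and down to just above the rim.

Emit:
{"name": "jog_arm", "arguments": {"targets": "0.5 50 5 0 0 0 0; 0.5 100 10 20 0 0 0; 0.5 107.4 9.9 60 0 0 0; 0.5 107.4 9.9 92 0 0 0; 0.5 107.4 9.9 92 0 0 0; 0.5 107.4 9.9 92 0 0 0"}}

```text
t: 25.28
ee_pos: [0.4047, -0.3805, 0.1349]
eef_rot: [-3.14, 0.002, -3.002]
wrist_force: [0.4, 0.1, -1.1]
finger_gap: 0.633
grasp_force: 64.6
```

```bash
python3 bins.py wrist; python3 bins.py side s1; python3 - <<'E'
import cv2
c=cv2.imread('pics/s1.png')[140:260,270:430];cv2.imwrite('pics/s1c.png',cv2.resize(c,None,fx=4.5,fy=4.5,interpolation=cv2.INTER_CUBIC))
E
```

```text
25.275 [ 0.4047 -0.3805  0.1349] [-3.1402e+00  2.1000e-03 -3.0015e+00]
blue [ 225  129  114   29 1315] 0.0519 [ 347.6 -388.4] [15.  72.3] 6.5
blue [241 149  82   3 246] 0.0828 [ 350.3 -388. ] [ 0.3 44.1] 8.0
green [  208   150   143   210 26166] 0.1292 [ 401.4 -382.2] [105.7  58.2] 8.1
yellow [310  61  37  25 333] 0.0616 [ 303.9 -367.5] [20.8  7.7] 89.2
25.325 [ 0.4049 -0.3809  0.1353] [-3.1395e+00  2.7000e-03 -3.0020e+00]
blue [324 187  32  12 335] 0.0521 [ 403.4 -375.7] [119.5  84.6] 12.2
green [326 170  29  18 466] 0.1278 [ 403.9 -380.6] [104.7  71.9] 6.4
red [295 186  22   8 159] 0.0528 [ 545.8 -383.8] [79.6 45.8] 10.2
```

View pics/s1c.png

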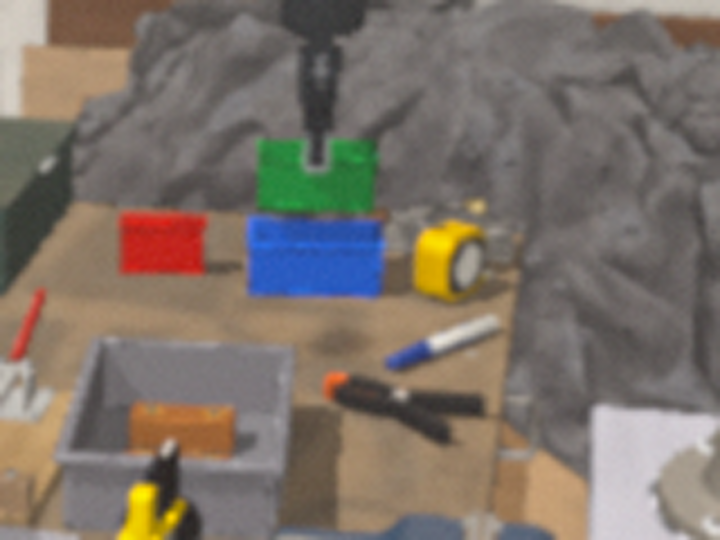

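The side crop shows the green bin directly over the blue one, parallel and clear. Lowering it with a small correction.

Emit:
{"name": "jog_arm", "arguments": {"targets": "0.5 2 1 10 0 0 0; 0.5 2 1 20 0 0 0; 0.5 2 1 28 0 0 0; 0.5 2 1 34 0 0 0; 0.5 2 1 40 0 0 0; 0.5 2 1 46 0 0 0; 0.5 2 1 51 0 0 0; 0.5 2 1 54 0 0 0; 0.5 2 1 54 0 0 0"}}

```text
t: 26.5
ee_pos: [0.4007, -0.3807, 0.0791]
eef_rot: [3.141, -0.0, -3.004]
wrist_force: [0.5, 0.6, -1.5]
finger_gap: 0.637
grasp_force: 64.7
```

Emit:
{"name": "jog_arm", "arguments": {"targets": "0.5 0 0 1.5 0 0 0; 0.5 0 0 3 0 0 0; 0.5 0 0 3 0 0 0"}}

```text
t: 26.88
ee_pos: [0.401, -0.3808, 0.0785]
eef_rot: [-3.14, -0.001, -3.004]
wrist_force: [-3.8, 1.5, 10.9]
finger_gap: 0.636
grasp_force: 66.0
```

Emit:
{"name": "jog_arm", "arguments": {"targets": "0.85 0 0 0 0 0 0; 0.85 0 0 0 0 0 0; 0.85 0 0 0 0 0 0; 0.85 0 0 -10 0 0 0; 0.85 -20 0 -70 0 0 0; 0.85 -70 0 -120 0 0 0; 0.85 -105 0 -130 0 0 0; 0.85 -105 0 -130 0 0 0; 0.85 -105 0 -130 0 0 0"}}

```text
t: 28.0
ee_pos: [0.5042, -0.3663, 0.206]
eef_rot: [3.142, -0.001, -3.004]
wrist_force: [-0.5, 0.5, 1.0]
finger_gap: 0.85
grasp_force: 0.0
```

```bash
python3 bins.py wrist w7; python3 bins.py top
```

```text
28.0 [ 0.5042 -0.3663  0.206 ] [ 3.1416e+00 -1.3000e-03 -3.0037e+00]
blue [ 233    0   95  154 2559] 0.0521 [ 403.5 -380.3] [118.3  72.1] 8.3
green [ 238    0   83  146 5295] 0.0735 [ 402.3 -381.8] [103.1  58.8] 8.0
red [ 237  193   36   82 1465] 0.0518 [ 543.7 -385.6] [80.7 30.3] 8.2
28.05 [ 0.5034 -0.3669  0.2056] [ 3.1414e+00 -2.3000e-03 -3.0050e+00]
blue [401 239  26  46 290] 0.051 [ 413.2 -354.5] [ 63.6 137.8] 71.0
green [404 242  29  42 704] 0.0714 [ 402.  -380.3] [107.7  60.2] 7.7
red [409 200  16  22 216] 0.0526 [ 547.9 -344.7] [ 57.2 113.5] 16.5
```

View pics/w7.png

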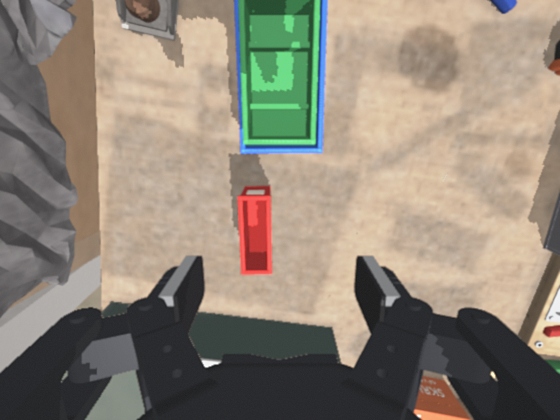

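The green bin is seated in blue (rim at 0.072) at (280,75). The red bin is at (255,230), so I grasp that next.

Emit:
{"name": "jog_arm", "arguments": {"targets": "0.55 -20 -15 20 0 0 0; 0.55 -36.5 -24.5 70 0 0 0; 0.55 -36.5 -24.5 120 0 0 0; 0.55 -36.5 -24.5 152 0 0 0; 0.55 -36.5 -24.5 152 0 0 0; 0.15 -36.5 -24.5 152 0 0 0; 0.15 -36.5 -24.5 152 0 0 0; 0.15 -36.5 -24.5 152 0 0 0; 0.15 -36.5 -24.5 152 0 0 0; 0.15 -36.5 -24.5 110 0 0 0; 0.15 -36.5 -24.5 50 0 0 0; 0.15 -36.5 -24.5 -20 0 0 0"}}

```text
t: 29.6
ee_pos: [0.5438, -0.3854, 0.22]
eef_rot: [3.141, -0.001, -3.004]
wrist_force: [0.8, -0.8, -0.3]
finger_gap: 0.309
grasp_force: 60.1
```

Emit:
{"name": "jog_arm", "arguments": {"targets": "0.15 0 0 0 0 0 0; 0.15 0 0 0 0 0 0; 0.15 0 0 0 0 0 0"}}

```text
t: 29.98
ee_pos: [0.5431, -0.3855, 0.2164]
eef_rot: [3.14, -0.004, -3.004]
wrist_force: [0.1, -0.4, -0.1]
finger_gap: 0.312
grasp_force: 60.2
```

```bash
python3 bins.py wrist w8
```

```text
29.975 [ 0.5431 -0.3855  0.2164] [ 3.1397 -0.0036 -3.0039]
blue [ 265    0   91  113 2008] 0.052 [ 419.9 -377.8] [85.6 72.4] 8.1
green [ 271    0   80  100 3290] 0.0736 [ 418.5 -379.7] [70.4 58. ] 8.3
red [  242   178    74   179 11287] 0.2122 [ 543.  -386.9] [81.3 31. ] 8.6
```

Emit:
{"name": "jog_arm", "arguments": {"targets": "0.15 50 9 0 0 0 0; 0.15 100 18 0 0 0 0; 0.15 139.4 25.2 20 0 0 0; 0.15 139.4 25.2 60 0 0 0; 0.15 139.4 25.2 60 0 0 0; 0.15 139.4 25.2 80 0 0 0; 0.15 139.4 25.2 95 0 0 0; 0.15 139.4 25.2 105 0 0 0; 0.15 139.4 25.2 112 0 0 0; 0.15 139.4 25.2 114 0 0 0; 0.15 139.4 25.2 114 0 0 0"}}

```text
t: 31.4
ee_pos: [0.403, -0.3798, 0.105]
eef_rot: [-3.141, 0.0, -3.004]
wrist_force: [0.6, 0.8, 0.4]
finger_gap: 0.311
grasp_force: 60.1
```

```bash
python3 bins.py wrist
```

```text
31.4 [ 0.403  -0.3798  0.105 ] [-3.1412e+00  4.0000e-04 -3.0040e+00]
blue [ 214  134  132  132 2885] 0.052 [ 378.9 -383.8] [77.  72.3] 8.4
green [ 218  144  120  118 5074] 0.0736 [ 375.7 -385.7] [60.8 58.3] 8.1
red [  242   177    74   180 11423] 0.1008 [ 402.9 -381.2] [81.6 30.9] 8.3
yellow [317  53  39  31 455] 0.0616 [ 304.  -366.7] [ 7.8 19.7] 0.1
```

Emit:
{"name": "jog_arm", "arguments": {"targets": "0.15 -1 0 2 0 0 0; 0.15 -1 0 4 0 0 0; 0.15 -1 0 6 0 0 0; 0.15 -1 0 6 0 0 0"}}

```text
t: 31.95
ee_pos: [0.404, -0.3796, 0.0998]
eef_rot: [-3.141, -0.0, -3.004]
wrist_force: [-1.7, 1.4, 5.4]
finger_gap: 0.308
grasp_force: 60.8
```

Contact is felt, so I release, withdraw and check everything.

Emit:
{"name": "jog_arm", "arguments": {"targets": "0.5 0 0 0 0 0 0; 0.5 0 0 0 0 0 0; 0.5 0 0 0 0 0 0; 0.5 0 0 -20 0 0 0; 0.5 -40 0 -80 0 0 0; 0.5 -90 0 -120 0 0 0; 0.5 -120 0 -130 0 0 0; 0.5 -120 0 -130 0 0 0; 0.5 -120 0 -130 0 0 0"}}

```text
t: 33.08
ee_pos: [0.5221, -0.3633, 0.2291]
eef_rot: [-3.141, -0.001, -3.004]
wrist_force: [-0.4, 0.7, -0.2]
finger_gap: 0.501
grasp_force: 0.0
```

```bash
python3 bins.py wrist w9; python3 bins.py top t9; python3 bins.py side s9; python3 - <<'E'
import cv2,numpy as np
a=cv2.imread('pics/t9.png')[130:300,110:460];b=cv2.imread('pics/s9.png')[150:310,210:430]
a=cv2.resize(a,(780,379));b=cv2.resize(b,(300,218));w=cv2.resize(cv2.imread('pics/w9.png'),(290,218))
r=np.zeros((597,780,3),np.uint8);r[:379]=a;r[379:,:300]=b;r[379:,300:590]=w;cv2.imwrite('pics/fin.png',r)
E
```

```text
33.075 [ 0.5221 -0.3633  0.2291] [-3.1412e+00 -8.0000e-04 -3.0040e+00]
blue [ 236    0   88  132 2085] 0.052 [ 409.5 -379.3] [106.2  72.2] 8.2
green [ 240    0   77  122 3008] 0.0737 [ 407.7 -381. ] [91.4 58.6] 7.9
red [ 260    0   45  110 4697] 0.0953 [ 405.9 -378.5] [75.8 31. ] 8.1
33.125 [ 0.5213 -0.3639  0.2285] [-3.1414e+00 -1.8000e-03 -3.0052e+00]
blue [400 239  27  46 290] 0.0514 [ 413.9 -354.6] [ 62.9 136.9] 71.0
green [404 242  30  42 557] 0.0721 [ 402.  -380.5] [109.   59.2] 8.9
red [409 246  21  31 527] 0.0925 [ 406.1 -377.5] [80.5 32.2] 7.8
33.175 [ 0.521  -0.3642  0.2282] [-3.1415e+00 -2.2000e-03 -3.0058e+00]
blue [324 187  32  12 206] 0.0525 [ 402.4 -375.3] [118.8  83.6] 7.9
green [326 183  30  12 232] 0.0725 [ 400.2 -374.5] [106.6  67.4] 9.1
red [329 179  22  10 195] 0.0953 [ 404.3 -374.8] [77.5 41.3] 14.2
```

View pics/fin.png

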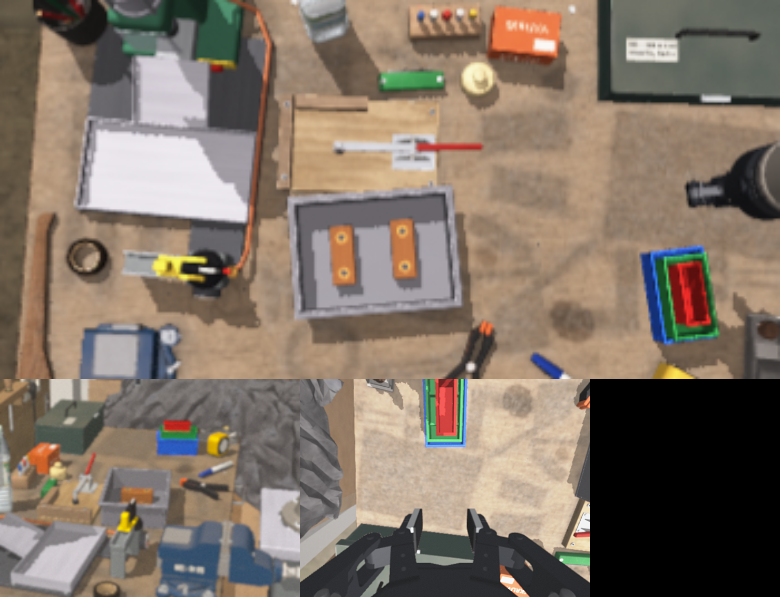

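The composite shows the tray empty, both blocks in the tote, the lock home over the zeroed knob, and the bins nested level with rims at 0.050, 0.072 and 0.094. Handing in.

```bash
python3 -c "
from workcell import job_done
print(job_done())"
```

```text
the job is handed in; nothing more can be done
None
```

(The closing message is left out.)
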